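Ballast a centrifuge bucket on the spring balance and mark the reading

ROBOT

A 7-joint arm with a two-finger parallel gripper is mounted at the origin on the work surface. World frame = base frame: x ahead of the robot, y to its left, z up, the work surface at z = 0. Lengths are in m, angles in rad, forces in N, time in s.
With the tool pointing down it reaches from about 0.4 to 0.85 m from the base axis. Payload 10.4 kg.
Tool frame: the origin (TCP) lies at the very end of the fingers, on their centre line; the grasp point (between the pads) lies 19 mm behind it; z points along the fingers, y is the line along which they close (so a half turn about z gives the same grasp; the last joint's range is limited). The gripper opens to 87 mm and grips with 3 to 60 N. Pads are 19 mm wide; open, the fingers measure 117 mm over their backs; the gripper's body (75 mm by 190 mm) begins 51 mm behind the grasp point.
Start: joints at [1.083, 0.332, -0.065, 1.46, 0.022, 1.35, -0.088], TCP at [0.28, -0.559, 0.195] pointing down, gripper open.
Joint ranges: [-2.6, 2.6], [-0.5, 2.12], [-1.47, 1.34], [0.16, 2.42], [-1.27, 4.41], [0.06, 2.06], [-2.6, 2.6]. Speed limits (rad/s): [2.22, 2.22, 2.79, 2.79, 3.14, 3.14, 3.14].

INTERFACE

Orientations are given as a unit quaternion [x, y, z, w].
In Python, from bench import * gives the robot as it stands.
- The arm moves only by the tool carry_out, never from a script. Its argument "deltas" is a list of rows, each an object with "hand": the finger opening in mm, from 0 to 87; "dp": the shift along the tool's x, y, z each as a share of 250 mm, from -1 to 1, a list of three; "spin": the turn about the tool's z as a share of pi rad, from -1 to 1. In form: [{"hand": hand, "dp": [dx, dy, dz], "spin": spin}, ...]. A call has 1 to 20 rows; each row is the pose to reach, as a shift and turn from the pose commanded when the call began, along the tool's axes at that moment, turning the shorter way round; what a row does not reach only later rows make up. A row lasts 1/10 s, in which the tool goes at most 50 mm and 8.59 degrees, less where a joint would pass 70% of its speed; a pose out of reach is approached as far as the arm can. A call with a number of a shift or a turn outside -1 to 1 is refused whole. A call with a gripper value outside its range is refused whole. The fingers move at their own pace and stop on an object; "force" is the grip in N (left out, the last holds). Time passes only in rows, so rows that repeat a pose let the fingers close. It gives the time, the measured TCP pose, the force, the opening and the grip force at its end, in the units of the state.
- read_state(): the state, without advancing time (a new reading comes with each control period).
- camera(name): name is "scene" or "top" or "wrist"; returns the picture (420x560x3 uint8, red, green, blue); there is no depth.
- get_calibration(name): a dict with "fx", "fy", "cx", "cy" (pixels), "k1" (the pictures are not rectified: a ray, as slopes to the right and down, at radius r is drawn at 1 + k1 r^2 times it, then the intrinsics apply), "R" (3x3) and "t" (3): a world point X has camera coordinates R X + t; the wrist camera has in their place "mount" (4x4, takes a point from camera to tool coordinates, whose origin is the TCP and whose axes are the flange's). Camera axes: x right, y down, z forward; pixel columns grow to the right and rows downward; lengths in m; the calibration is good to about 2 mm. A picture is of the moment at which its call begins: read the wrist's pose just before it. get_calibration takes no time and is no camera call.
- close_job(): hands the job in; it is judged then, once.
The state is a dict: "time": time; "joint_positions": joint angles; "joint_vel": joint speeds; "joint_torque": joint torques, N m; "ee_pos": TCP position; "eef_rot": TCP orientation; "ft_force": force on the tool from outside, world axes, zero at the start; "torque": the same for the moment, N m; "width": finger opening in m; "grip_force": force on a finger pad.
Only numpy, scipy, OpenCV 4.12 (cv2) and the standard library are available. Lean on these libraries where they do the work, as an engineer would, in place of code of your own. Each camera call takes 0.05 s, during which the arm holds its last target. There are 200 camera calls.

TASK

The centrifuge bucket on the spring balance is too light: push aluminium ballast blocks from the loading shelf until the pointer rests between the two target fins; every block you move must lie flat and wholly on the pan, and those not needed stay on the shelf. Then slide the black cursor grip along its track until it is level with the pointer, to mark the weight for the opposite bucket. Keep the bucket upright on the pan and do not disturb the other things on the bench.

Things in the scene. Friction and masses are not known exactly. Their poses are not given: they have to be found in the camera images.
- scale: spring balance, fixed to the bench. Origin: on the bench under the pan's centre; x points from the loading shelf to the pan (away from the robot at yaw 0), y to its left, z up. Parts in this frame (mm): aluminium loading shelf x -215 to -101, y -105 to 105, flat top at z 71.5, no edges or fences; pan x -95 to 95, y -103 to 103; white readout beam x -200 to -10, y 121 to 206, top at z 60
- pan_mid (a point): centre of the steel pan's upper face, same axes as the scale. Pan 190 x 206 mm, rims 8 mm high along its far (+x) and two side edges, open towards the shelf. Unloaded its face is 75 mm above the bench; it sinks straight down on its spring by 2 mm per ballast block, and is always 1 to 9 mm lower than the shelf during the job
- block_a: aluminium ballast block, 80 x 50 x 25 mm (long side along its x, which is nearly the scale's x), about 0.27 kg, loose on the shelf in the left lane (scale y about +66 mm); origin at the centre of its underside. The three blocks are alike; each moves the pointer by about 15 mm
- block_b: the same, in the middle lane (scale y about 0)
- block_c: the same, in the right lane (scale y about -66 mm)
- bucket: grey round centrifuge bucket with white-capped tubes, 72 mm diameter, 88 mm tall, unknown mass 0.75 to 1.1 kg, stands loose on the far half of the pan; origin at the centre of its underside. It covers scale x from about 10 to 90 mm
- pointer (a joint): reading of the pointer (m), linked to the pan: 0 with an empty pan, grows along the scale's +x as the pan sinks (7.5 times the pan's travel). The target fins stand at readings 0.0635 and 0.0865 (inner faces). It starts at about 0.042 to 0.060
- pointer_tip (a point): outer (+y) tip of the small dark pointer that rides low over the beam's top at scale y 145 mm (this tip at y 156, z 66 mm)
- target_mid (a point): point midway between the two target fins (steel, 18 mm tall, 4 mm thick, 23 mm clear between them along scale x, on the beam's inner edge at scale y 123 to 133 mm); fixed to the scale at x -90, y 145, z 64 mm
- cursor (a joint): position of the cursor (m) along the scale's +x, 0 to 0.13, on the same zero as the pointer: equal values mean that cursor and pointer are level. Starts near 0 (the robot's end); about 1.5 N of friction, stays where it is left
- cursor_grip (a point): centre of the black cursor grip: 20 mm along scale x, 26 mm along y, 33 mm tall (z 61 to 94 mm), at scale y 185 mm; a thin blade at its foot points at the pointer's row
- tip_box: bystander: blue pipette-tip box with a clear lid, 120 x 85 x 70 mm, right of the scale; origin under its centre
- tube_rack: bystander: white tube rack, 180 x 80 x 70 mm (tubes to 109 mm), left of the scale; origin under its centre
- reagent: bystander: amber bottle, 60 mm diameter, 125 mm tall, right of the shelf; origin under its centre
- jar: bystander: white jar, 64 mm diameter, 85 mm tall, left of the pan beyond the readout beam; origin under its centre
Things that resemble listed ones, but are neither listed nor needed, are in the scene too. Leave any green or turquoise look-alike of the block_b alone. What is shaped like the block_c but red is not meant.

How it is judged:
By the outcome, as a careful person would: the job done as asked, in the order asked, and still so for the second after the job is handed in, with the robot touching nothing.
It also fails if it takes over 50 s, if anything falls off the work surface, if the arm or the gripper's body presses on something with over 40 N, if the wrist force passes 120 N, or if a joint passes its speed limit or range.

## Working session

There is one attempt and no reset: what is moved stays moved. The work goes in short steps, Python scripts to look and compute and a tool call to move; the robot and the scene stay as the last step left them, time stands still between calls to the robot, and variables do not carry over. Pictures are saved under pics/ and viewed, at most 10 in all, crops included, and the job is handed in when it is done.

Besides the shell and the picture viewer there is one more tool, called after "Call:" by a JSON object that holds its "fn" and its "kwargs", one argument or row to a line. carry_out: Moves the arm, as the interface text tells. Its arguments: {"type":"object","properties":{"deltas":{"type":"array","items":{"type":"object","properties":{"hand":{"type":"number"},"dp":{"type":"array","items":{"type":"number","minimum":-1,"maximum":1}},"spin":{"type":"number","minimum":-1,"maximum":1}}}},"force":{"type":"number"}},"required":["deltas"]}

```bash
mkdir -p pics; python3 - <<'E'
from bench import *
import cv2
s=read_state(); print(s['time'],s['ee_pos'],s['eef_rot'])
for n in("scene","top"):
    cv2.imwrite(f"pics/{n}0.png",camera(n)[:,:,::-1]); c=get_calibration(n); print({k:(v if not hasattr(v,'tolist') else v.tolist()) for k,v in c.items()})
E
```

```text
0.0 [ 0.27989559 -0.5583438   0.19425394] [ 9.73123036e-01  2.30284727e-01 -2.13934496e-04 -6.75077021e-04]
{'fx': 403.82439851304446, 'fy': 403.82439851304446, 'cx': 275.01617699043356, 'cy': 212.64435812200006, 'k1': -0.10381141142510533, 'R': [[-0.6769962796284738, 0.7357852007875658, -0.01720975511756882], [0.5624416580578814, 0.5021381704879967, -0.6568992609373743], [-0.474695079656727, -0.45439783894839214, -0.7537819215852318]], 't': [0.41835366874270596, -0.21602151867750383, 1.5573036574708645]}
{'fx': 516.4169012849691, 'fy': 516.4169012849691, 'cx': 280.0056896376396, 'cy': 216.53404039146892, 'k1': -0.05664520483540179, 'R': [[-0.01187537267940138, -0.9998598007909811, 0.011804841631520978], [-0.9951804032692991, 0.010668910765354646, -0.09747891716589861], [0.09733930589685005, -0.012905545525116783, -0.9951675770553514]], 't': [-0.049249819470669746, 0.5285799354875933, 1.309569950048528]}
```

View pics/scene0.png

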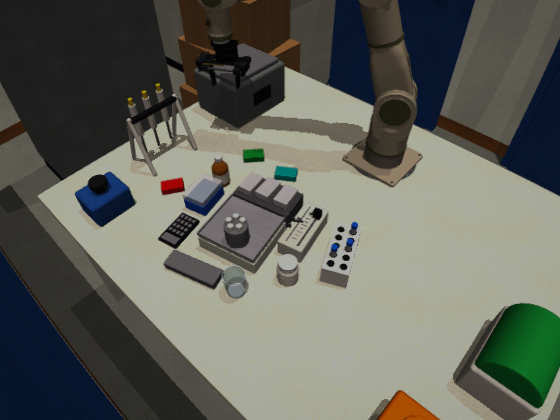

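View pics/top0.png

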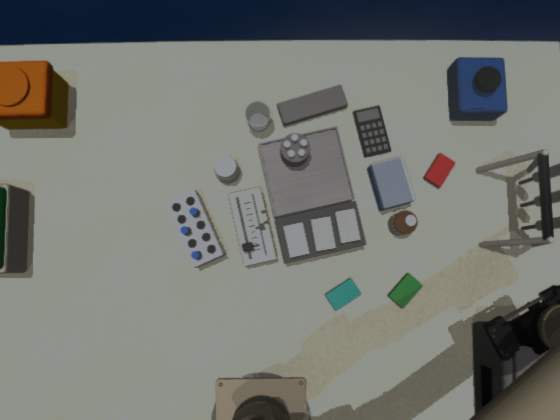

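The top view shows the scale at about (305,195), tilted slightly. The shelf has three blocks at (296,240), (323,234) and (348,226). The cursor grip is near (249,246) and the bucket near (295,150). I'll zoom in next.

```bash
python3 - <<'E'
import cv2
im=cv2.imread("pics/top0.png")[120:275,220:380]
cv2.imwrite("pics/crop0.png",cv2.resize(im,None,fx=3.8,fy=3.8,interpolation=cv2.INTER_CUBIC))
E
```

```text
(no output)
```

View pics/crop0.png

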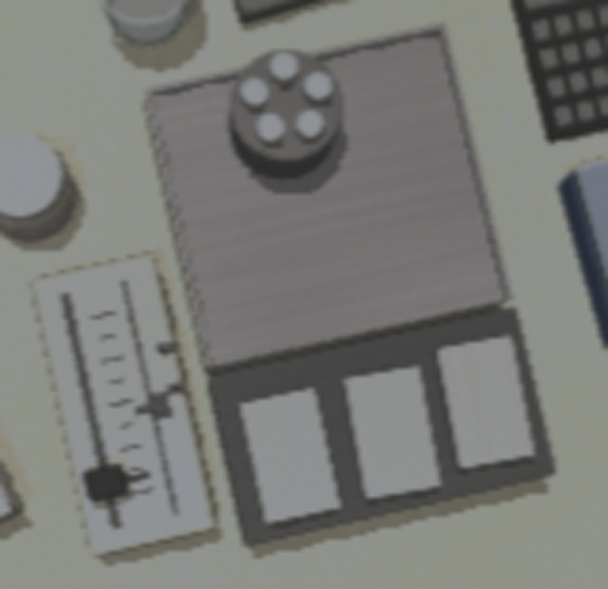

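```bash
cat > h.py <<'E'
import numpy as np, cv2, json
from bench import *
from scipy.optimize import least_squares
C=get_calibration("top");R=np.array(C["R"]);T=np.array(C["t"])
def proj(X,C=C):
    R=np.array(C["R"]);p=np.atleast_2d(X)@R.T+np.array(C["t"]);s=p[:,:2]/p[:,2:]
    s=s*(1+C["k1"]*(s**2).sum(1,keepdims=True));return s*[C["fx"],C["fy"]]+[C["cx"],C["cy"]]
def unproj(uv,z):
    uv=np.atleast_2d(uv);d=(uv-[C["cx"],C["cy"]])/[C["fx"],C["fy"]];s=d.copy()
    for _ in range(8): s=d/(1+C["k1"]*(s**2).sum(1,keepdims=True))
    r=np.c_[s,np.ones(len(s))]@R;o=-R.T@T
    return o+r*((z-o[2])/r[:,2])[:,None]
def crop(p): return np.array(p,float)/3.8+[220,120]
def S2W(P,q):
    P=np.atleast_2d(P);c,s=np.cos(q[2]),np.sin(q[2])
    return np.c_[q[0]+c*P[:,0]-s*P[:,1],q[1]+s*P[:,0]+c*P[:,1],P[:,2]]
def W2S(P,q):
    P=np.atleast_2d(P);c,s=np.cos(q[2]),np.sin(q[2]);d=P[:,:2]-q[:2]
    return np.c_[c*d[:,0]+s*d[:,1],-s*d[:,0]+c*d[:,1]]
E
python3 - <<'E'
from h import *
M=np.array([[-215,105,71.5],[-215,-105,71.5],[-101,105,71.5],[-101,-105,71.5],[95,103,77],[95,-103,77],[-10,206,60],[-10,121,60],[-200,206,60],[-200,121,60]])/1e3
I=crop([[248,543],[552,472],[210,372],[518,308],[148,95],[443,28],[33,278],[155,252],[97,555],[215,530]])
r=least_squares(lambda q:(proj(S2W(M,q))-I).ravel(),[.58,-.05,.2],loss='soft_l1')
q=r.x;print(q.round(4),(proj(S2W(M,q))-I).round(1).tolist());np.save("q.npy",q)
for n,c in dict(a=[[240,402],[318,388],[342,510],[266,524]],b=[[345,378],[418,365],[440,485],[366,500]],c=[[437,348],[513,336],[535,455],[459,470]]).items():
    p=W2S(unproj(crop(c),.0965),q)*1e3;print(n,p.round(0).tolist(),p.mean(0).round(1))
for n,c,z in(("bucket",(287,105),.157),("ptr",(153,407),.066),("tip",(140,409),.066),("grip",(104,482),.094),("fin1",(166,348),.078),("fin2",(178,390),.078),("bladetip",(148,478),.062)):
    w=unproj(crop([c]),z);print(n,w.round(4)[0],(W2S(w,q)*1e3).round(1))
E
```

```text
[ 0.6384 -0.1232  0.2116] [[-0.2, 0.8], [1.8, 0.7], [-0.4, 1.1], [0.1, -0.4], [-0.4, -1.8], [1.1, -1.5], [-0.7, 0.1], [0.0, -0.4], [-1.4, 0.7], [0.8, -0.2]]
a [[-124.0, 90.0], [-126.0, 38.0], [-206.0, 41.0], [-204.0, 91.0]] [-165.2   65. ]
b [[-124.0, 20.0], [-126.0, -28.0], [-205.0, -24.0], [-203.0, 25.0]] [-164.5   -1.8]
c [[-118.0, -42.0], [-121.0, -92.0], [-199.0, -88.0], [-198.0, -38.0]] [-159.2  -65.3]
bucket [ 0.6786 -0.0922  0.157 ] [[45.8 21.9]]
ptr [ 0.498 -0.005  0.066] [[-112.4  145.1]]
tip [0.4968 0.0036 0.066 ] [[-111.8  153.7]]
grip [0.4479 0.0262 0.094 ] [[-154.8  186. ]]
fin1 [ 0.5357 -0.0141  0.078 ] [[-77.4 128.2]]
fin2 [ 0.5081 -0.0217  0.078 ] [[-106.1  126.6]]
bladetip [ 0.4515 -0.0012  0.062 ] [[-157.1  158.6]]
```

The fit agrees to about 1–2 px. The pointer reads about 0.053, so one block should bring it to about 0.068. I'll use block c, because its lane is clear of the bucket.

```bash
cat >> h.py <<'E'
def togo(x,y,z):
    "mm target in scale frame -> dp shares from the present pose; also present pose in scale frame"
    from scipy.spatial.transform import Rotation as Ro
    q=np.load("q.npy");s=read_state();Rm=Ro.from_quat(s["eef_rot"]).as_matrix();p=np.array(s["ee_pos"])
    d=Rm.T@(S2W([[x/1e3,y/1e3,z/1e3]],q)[0]-p)
    yaw=np.arctan2(Rm[1,0],Rm[0,0])-q[2]
    print("t",round(s["time"],2),"now",(W2S([p],q)[0]*1e3).round(1),(p[2]*1e3).round(1),"dp",(d/.25).round(4),"yaw err",yaw.round(4),"spin",(yaw/np.pi).round(4),"F",np.round(s["ft_force"],1),"w",round(s["width"],4))
E
python3 -c "
from h import *
togo(-226,-65,180)"
```

```text
t 0.1 now [-441.8 -350.2] 194.4 dp [ 1.1213 -0.888   0.0585] yaw err 0.2532 spin 0.0806 F [1.  0.1 0.3] w 0.0868
```

Call:
{"fn": "carry_out", "kwargs": {
  "deltas": [
    {"hand": 15, "dp": [0.15, -0.12, 0], "spin": 0.02},
    {"hand": 15, "dp": [0.3, -0.24, 0], "spin": 0.04},
    {"hand": 15, "dp": [0.45, -0.36, 0], "spin": 0.0806},
    {"hand": 15, "dp": [0.6, -0.48, 0], "spin": 0.0806},
    {"hand": 15, "dp": [0.75, -0.6, 0.02], "spin": 0.0806},
    {"hand": 15, "dp": [0.9, -0.72, 0.04], "spin": 0.0806},
    {"hand": 15, "dp": [0.97, -0.82, 0.058], "spin": 0.0806},
    {"hand": 15, "dp": [1, -0.888, 0.058], "spin": 0.0806},
    {"hand": 15, "dp": [1, -0.888, 0.058], "spin": 0.0806},
    {"hand": 15, "dp": [1, -0.888, 0.058], "spin": 0.0806},
    {"hand": 15, "dp": [1, -0.888, 0.058], "spin": 0.0806}
  ]
}}

```text
time: 1.2
ee_pos: [0.4036, -0.25, 0.1807]
eef_rot: [0.995, 0.104, 0.0, 0.0]
ft_force: [-0.7, -0.2, -0.9]
width: 0.016
grip_force: 0.0
```

```bash
python3 -c "
from h import *
togo(-226,-65,80)
cv2.imwrite('pics/wrist1.png',camera('wrist')[:,:,::-1])"
```

```text
t 1.2 now [-256.2  -74.6] 180.7 dp [ 0.1206 -0.0389  0.4028] yaw err -0.0027 spin -0.0009 F [-0.7 -0.2 -0.9] w 0.016
```

View pics/wrist1.png

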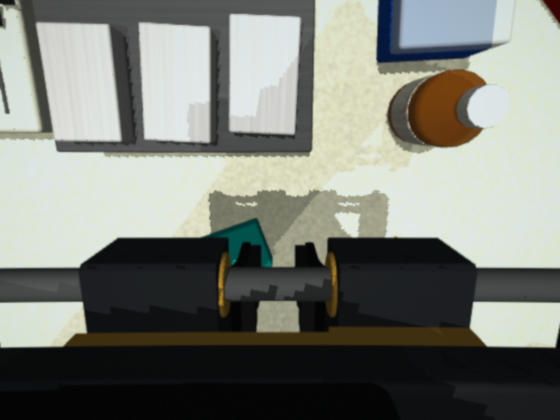

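The wrist view shows block c near (265,75), roughly aligned with the tool, and the bottle near (445,110) clear of the fingers. I'll descend behind the block.

Call:
{"fn": "carry_out", "kwargs": {
  "deltas": [
    {"hand": 15, "dp": [0.12, -0.039, 0.1], "spin": 0},
    {"hand": 15, "dp": [0.12, -0.039, 0.25], "spin": 0},
    {"hand": 15, "dp": [0.12, -0.039, 0.38], "spin": 0},
    {"hand": 15, "dp": [0.12, -0.039, 0.403], "spin": 0},
    {"hand": 15, "dp": [0.12, -0.039, 0.403], "spin": 0},
    {"hand": 15, "dp": [0.12, -0.039, 0.403], "spin": 0}
  ]
}}

```text
time: 1.85
ee_pos: [0.4323, -0.2333, 0.0814]
eef_rot: [0.994, 0.105, 0.001, 0.001]
ft_force: [0.6, -0.2, 0.0]
width: 0.0151
grip_force: 0.0
```

```bash
python3 -c "
from h import *
togo(-75,-65,79)"
```

```text
t 1.85 now [-224.6  -64.3] 81.4 dp [0.5985 0.002  0.0108] yaw err -0.001 spin -0.0003 F [ 0.6 -0.2  0. ] w 0.0151
```

Call:
{"fn": "carry_out", "kwargs": {
  "deltas": [
    {"hand": 15, "dp": [0.03, 0, 0.005], "spin": 0},
    {"hand": 15, "dp": [0.055, 0, 0.008], "spin": 0},
    {"hand": 15, "dp": [0.08, 0, 0.008], "spin": 0},
    {"hand": 15, "dp": [0.105, 0, 0.008], "spin": 0},
    {"hand": 15, "dp": [0.13, 0, 0.008], "spin": 0},
    {"hand": 15, "dp": [0.155, 0, 0.008], "spin": 0},
    {"hand": 15, "dp": [0.18, 0, 0.008], "spin": 0},
    {"hand": 15, "dp": [0.205, 0, 0.008], "spin": 0},
    {"hand": 15, "dp": [0.23, 0, 0.008], "spin": 0},
    {"hand": 15, "dp": [0.255, 0, 0.008], "spin": 0},
    {"hand": 15, "dp": [0.28, 0, 0.008], "spin": 0},
    {"hand": 15, "dp": [0.305, 0, 0.008], "spin": 0},
    {"hand": 15, "dp": [0.33, 0, 0.008], "spin": 0},
    {"hand": 15, "dp": [0.355, 0, 0.008], "spin": 0},
    {"hand": 15, "dp": [0.38, 0, 0.008], "spin": 0},
    {"hand": 15, "dp": [0.405, 0, 0.008], "spin": 0},
    {"hand": 15, "dp": [0.43, 0, 0.008], "spin": 0},
    {"hand": 15, "dp": [0.455, 0, 0.008], "spin": 0},
    {"hand": 15, "dp": [0.475, 0, 0.008], "spin": 0},
    {"hand": 15, "dp": [0.48, 0, 0.008], "spin": 0}
  ]
}}

```text
time: 3.85
ee_pos: [0.5493, -0.2069, 0.0778]
eef_rot: [0.994, 0.106, 0.0, -0.0]
ft_force: [0.6, 0.6, 0.5]
width: 0.0149
grip_force: 0.0
```

```bash
python3 -c "
from h import *
togo(-75,-65,79)
cv2.imwrite('pics/wrist2.png',camera('wrist')[:,:,::-1])"
```

```text
t 3.85 now [-104.6  -63.1] 77.8 dp [ 0.1184  0.0077 -0.0048] yaw err 0.0004 spin 0.0001 F [0.6 0.6 0.5] w 0.0149
```

View pics/wrist2.png

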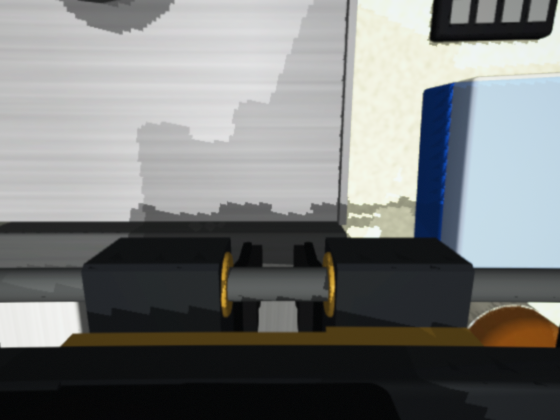

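The wrist view doesn't show the block ahead of the fingers; something bright is visible only between them at (278,318). I'll check from the other cameras.

```bash
python3 -c "
from h import *
a=camera('top')[100:285,215:395,::-1];b=camera('scene')[140:290,180:360,::-1]
a=cv2.resize(a,(400,411),interpolation=2);b=cv2.resize(b,(400,333),interpolation=2)
b=cv2.copyMakeBorder(b,0,78,0,0,0)
cv2.imwrite('pics/both2.png',np.hstack([a,b]))
m=get_calibration('wrist');print(np.round(m['mount'],3).tolist())"
```

```text
[[0.0, -0.97, -0.243, 0.066], [1.0, -0.0, 0.001, -0.001], [-0.001, -0.243, 0.97, -0.19], [0.0, 0.0, 0.0, 1.0]]
```

View pics/both2.png

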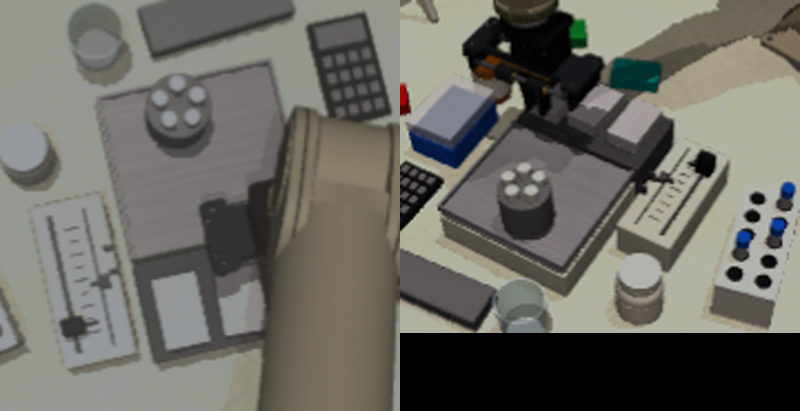

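Call:
{"fn": "carry_out", "kwargs": {
  "deltas": [
    {"hand": 15, "dp": [0, 0, -0.1], "spin": 0},
    {"hand": 15, "dp": [0, 0, -0.25], "spin": 0},
    {"hand": 15, "dp": [-0.1, 0, -0.4], "spin": 0},
    {"hand": 15, "dp": [-0.3, 0, -0.4], "spin": 0},
    {"hand": 15, "dp": [-0.45, 0, -0.4], "spin": 0},
    {"hand": 15, "dp": [-0.55, 0, -0.4], "spin": 0},
    {"hand": 15, "dp": [-0.55, 0, -0.4], "spin": 0},
    {"hand": 15, "dp": [-0.55, 0, -0.4], "spin": 0}
  ]
}}

```text
time: 4.8
ee_pos: [0.4143, -0.2363, 0.1782]
eef_rot: [0.994, 0.105, 0.0, 0.0]
ft_force: [0.8, -0.4, 0.8]
width: 0.0148
grip_force: 0.0
```

```bash
python3 -c "
from h import *
togo(-75,-65,79)
cv2.imwrite('pics/wrist3.png',camera('wrist')[:,:,::-1]);cv2.imwrite('pics/top3.png',camera('top')[:,:,::-1]);cv2.imwrite('pics/scene3.png',camera('scene')[:,:,::-1]);m=get_calibration('wrist');print(m['fx'],m['cx'],m['cy'],m['k1'])"
```

```text
t 4.8 now [-242.8  -63.5] 178.2 dp [0.6708 0.0052 0.3973] yaw err -0.001 spin -0.0003 F [ 0.8 -0.4  0.8] w 0.0148
357.4596050899309 277.5123838681525 212.6094329055115 0.03282688942843597
```

View pics/wrist3.png

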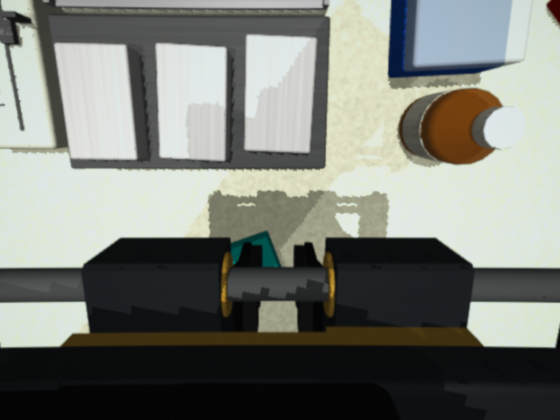

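Block c is still on the shelf in this view, centred near (280,95), although the fingers swept its lane. I'll compare its measured position before and after.

```bash
cat >> h.py <<'E'
def wun(uv,z,pos,yaw=0.):
    "wrist pixels -> scale frame mm at height z; pos=TCP in scale frame (m), tool x at yaw to scale x"
    m=get_calibration("wrist");M=np.array(m["mount"]);uv=np.atleast_2d(uv).astype(float)
    d=(uv-[m["cx"],m["cy"]])/[m["fx"],m["fy"]];s=d.copy()
    for _ in range(8): s=d/(1+m["k1"]*(s**2).sum(1,keepdims=True))
    c,sn=np.cos(yaw),np.sin(yaw);A=np.array([[c,sn,0],[sn,-c,0],[0,0,-1]])
    r=(np.c_[s,np.ones(len(s))]@M[:3,:3].T)@A.T;o=np.array(pos)+A@M[:3,3]
    return ((o+r*((z-o[2])/r[:,2])[:,None])[:,:2]*1e3).round(1)
E
python3 - <<'E'
from h import *
P1=[-.2562,-.0746,.1807];P3=[-.2428,-.0635,.1782]
print(wun([[230,15],[300,17],[297,134],[230,130]],.0965,P1).tolist())
print(wun([[247,36],[316,38],[308,153],[245,150]],.0965,P3).tolist())
print(wun([[57,152],[311,152]],.0715,P1).tolist())
print(wun([[70,167],[326,167]],.0715,P3).tolist())
print('b',wun([[140,25],[210,28],[211,142],[140,138]],.0965,P1).tolist(),wun([[156,44],[226,47],[227,160],[157,155]],.0965,P3).tolist())
a=cv2.imread('pics/top3.png')[195:285,270:385];b=cv2.imread('pics/scene3.png')[150:250,200:340]
a=cv2.resize(a,(400,313),interpolation=2);b=cv2.resize(b,(400,286),interpolation=2);b=cv2.copyMakeBorder(b,0,27,0,0,0)
cv2.imwrite('pics/both3.png',np.hstack([a,b]))
E
```

```text
[[-118.4, -41.5], [-119.5, -89.7], [-197.9, -88.7], [-195.0, -38.8]]
[[-118.5, -42.0], [-119.8, -89.7], [-198.3, -86.0], [-196.1, -38.7]]
[[-213.7, 105.8], [-213.1, -101.9]]
[[-212.2, 106.8], [-211.8, -103.2]]
b [[-125.1, 20.7], [-126.5, -27.3], [-203.8, -24.2], [-201.1, 28.4]] [[-124.0, 21.2], [-125.5, -27.2], [-203.6, -25.0], [-200.0, 27.2]]
```

View pics/both3.png

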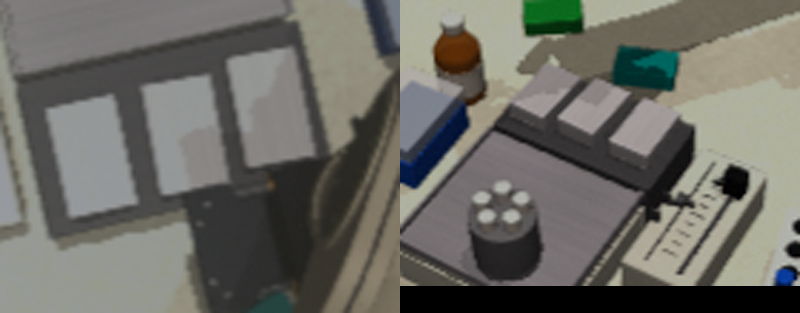

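Block c moved less than 1 mm, so the fingertips never pushed it. I'll check where the tip projects in the stored side view against the visible fingertips.

```bash
python3 - <<'E'
from h import *
c=get_calibration("scene");im=cv2.imread('pics/both2.png')[:,400:]
def pt(w):return ((proj([w],c)[0]-[180,140])*400/180)
q=np.load('q.npy');im=im[40:200,60:260]
im=cv2.resize(im,None,fx=3.5,fy=3.5,interpolation=2)
for i,z in enumerate((.0778,.0968,.1478)):
    u=(pt([.5493,-.2069,z])-[60,40])*3.5;print(z,u);cv2.circle(im,tuple(int(v) for v in u),4,((0,0,255),(0,255,0),(255,0,0))[i],1)
for P in([-119,-42,96.5],[-119,-90,96.5],[-198,-39,96.5],[-101,-105,71.5],[-95,-103,76]):
    u=(pt(S2W([np.array(P)/1e3],q)[0])-[60,40])*3.5;cv2.circle(im,tuple(int(v) for v in u),3,(255,0,255),-1)
cv2.imwrite('pics/fing.png',im)
E
```

```text
0.0778 [276.70083696 278.77005948]
0.0968 [273.21172183 247.47749864]
0.1478 [263.49410625 160.08815602]
```

View pics/fing.png

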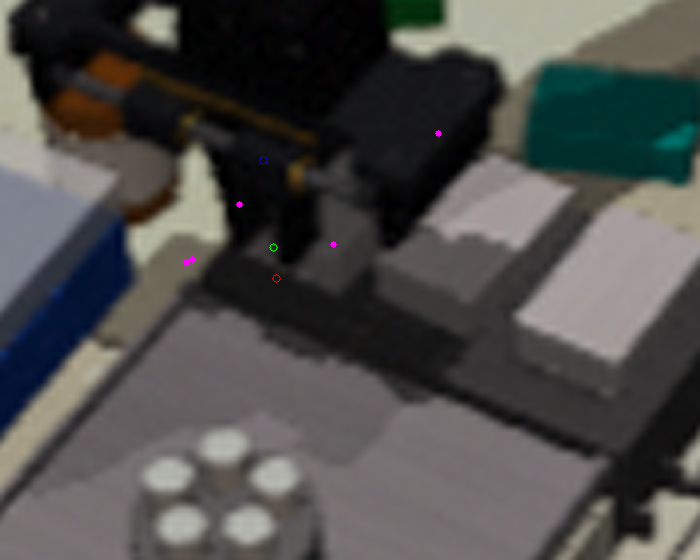

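In that view the visible fingertips sit around row 262. The reported TCP at z 78 would project to row 279, so the real tips look about 19 mm higher and just cleared the block top at 96.5. I'll go lower, probing carefully over the bare strip of shelf behind the block.

Call:
{"fn": "carry_out", "kwargs": {
  "deltas": [
    {"hand": 15, "dp": [0.06, 0.004, 0.1], "spin": 0},
    {"hand": 15, "dp": [0.117, 0.006, 0.22], "spin": 0},
    {"hand": 15, "dp": [0.117, 0.006, 0.33], "spin": 0},
    {"hand": 15, "dp": [0.117, 0.006, 0.38], "spin": 0},
    {"hand": 15, "dp": [0.117, 0.006, 0.4], "spin": 0},
    {"hand": 15, "dp": [0.117, 0.006, 0.41], "spin": 0},
    {"hand": 15, "dp": [0.117, 0.006, 0.42], "spin": 0},
    {"hand": 15, "dp": [0.117, 0.006, 0.42], "spin": 0},
    {"hand": 15, "dp": [0.117, 0.006, 0.42], "spin": 0}
  ]
}}

```text
time: 5.85
ee_pos: [0.4436, -0.2316, 0.0735]
eef_rot: [0.994, 0.106, 0.0, 0.0]
ft_force: [0.2, 0.1, -0.3]
width: 0.015
grip_force: 0.0
```

Call:
{"fn": "carry_out", "kwargs": {
  "deltas": [
    {"hand": 15, "dp": [0, 0, 0.008], "spin": 0},
    {"hand": 15, "dp": [0, 0, 0.016], "spin": 0},
    {"hand": 15, "dp": [0, 0, 0.016], "spin": 0}
  ]
}}

```text
time: 6.15
ee_pos: [0.4431, -0.2313, 0.0686]
eef_rot: [0.994, 0.106, -0.0, -0.0]
ft_force: [1.1, 0.2, 0.5]
width: 0.0147
grip_force: 0.0
```

```bash
python3 -c "
from h import *
togo(-75,-65,65)"
```

```text
t 6.15 now [-213.7  -64.6] 68.6 dp [0.5546 0.0014 0.0141] yaw err -0.0 spin -0.0 F [1.1 0.2 0.5] w 0.0147
```

There is no contact at z 68.6, below the shelf top, which confirms the real tip is higher than reported. I'll continue down a little.

Call:
{"fn": "carry_out", "kwargs": {
  "deltas": [
    {"hand": 15, "dp": [0, 0, 0.008], "spin": 0},
    {"hand": 15, "dp": [0, 0, 0.016], "spin": 0},
    {"hand": 15, "dp": [0, 0, 0.016], "spin": 0}
  ]
}}

```text
time: 6.45
ee_pos: [0.443, -0.2313, 0.0645]
eef_rot: [0.994, 0.106, -0.0, -0.0]
ft_force: [-0.1, -0.3, -0.6]
width: 0.0152
grip_force: 0.0
```

Call:
{"fn": "carry_out", "kwargs": {
  "deltas": [
    {"hand": 15, "dp": [0, 0, 0.008], "spin": 0},
    {"hand": 15, "dp": [0, 0, 0.012], "spin": 0},
    {"hand": 15, "dp": [0, 0, 0.012], "spin": 0}
  ]
}}

```text
time: 6.75
ee_pos: [0.4431, -0.2313, 0.0616]
eef_rot: [0.994, 0.106, -0.0, -0.0]
ft_force: [-0.2, 0.2, -0.7]
width: 0.015
grip_force: 0.0
```

```bash
python3 -c "
from h import *
togo(-75,-65,62)"
```

```text
t 6.75 now [-213.6  -64.7] 61.6 dp [ 0.5543  0.0012 -0.0016] yaw err -0.0001 spin -0.0 F [-0.2  0.2 -0.7] w 0.015
```

Call:
{"fn": "carry_out", "kwargs": {
  "deltas": [
    {"hand": 15, "dp": [0.02, 0, 0], "spin": 0},
    {"hand": 15, "dp": [0.04, 0, 0], "spin": 0},
    {"hand": 15, "dp": [0.06, 0, 0], "spin": 0},
    {"hand": 15, "dp": [0.08, 0, 0], "spin": 0},
    {"hand": 15, "dp": [0.1, 0, 0], "spin": 0},
    {"hand": 15, "dp": [0.12, 0, 0], "spin": 0}
  ]
}}

```text
time: 7.35
ee_pos: [0.473, -0.225, 0.0618]
eef_rot: [0.994, 0.106, -0.0, 0.0]
ft_force: [-1.6, -0.3, 0.3]
width: 0.015
grip_force: 1.0
```

```bash
python3 -c "
from h import *
togo(-75,-65,62)
w=camera('wrist')[:,:,::-1];cv2.imwrite('pics/wrist4.png',w)
# front edge of the block in a column range just ahead of the fingers
g=cv2.cvtColor(w,6);print(g[60:245:4,280].tolist())"
```

```text
t 7.35 now [-183.1  -64.7] 61.8 dp [ 0.4323  0.001  -0.0009] yaw err -0.0 spin -0.0 F [-1.6 -0.3  0.3] w 0.015
[184, 228, 229, 229, 229, 229, 228, 228, 228, 229, 228, 228, 227, 227, 227, 227, 227, 227, 227, 227, 227, 226, 226, 225, 225, 225, 225, 225, 224, 224, 224, 223, 223, 223, 223, 222, 222, 222, 222, 222, 221, 122, 122, 121, 121, 121, 110]
```

The force is now -1.6 N and the block moves ahead of the fingers, so I'll continue the push.

Call:
{"fn": "carry_out", "kwargs": {
  "deltas": [
    {"hand": 15, "dp": [0.02, 0, 0], "spin": 0},
    {"hand": 15, "dp": [0.042, 0, 0], "spin": 0},
    {"hand": 15, "dp": [0.064, 0, 0], "spin": 0},
    {"hand": 15, "dp": [0.086, 0, 0], "spin": 0},
    {"hand": 15, "dp": [0.108, 0, 0], "spin": 0},
    {"hand": 15, "dp": [0.13, 0, 0], "spin": 0},
    {"hand": 15, "dp": [0.152, 0, 0], "spin": 0},
    {"hand": 15, "dp": [0.174, 0, 0], "spin": 0},
    {"hand": 15, "dp": [0.196, 0, 0], "spin": 0},
    {"hand": 15, "dp": [0.218, 0, 0], "spin": 0},
    {"hand": 15, "dp": [0.24, 0, 0], "spin": 0},
    {"hand": 15, "dp": [0.262, 0, 0], "spin": 0},
    {"hand": 15, "dp": [0.284, 0, 0], "spin": 0},
    {"hand": 15, "dp": [0.306, 0, 0], "spin": 0},
    {"hand": 15, "dp": [0.328, 0, 0], "spin": 0},
    {"hand": 15, "dp": [0.35, 0, 0], "spin": 0},
    {"hand": 15, "dp": [0.372, 0, 0], "spin": 0},
    {"hand": 15, "dp": [0.394, 0, 0], "spin": 0},
    {"hand": 15, "dp": [0.412, 0, 0], "spin": 0},
    {"hand": 15, "dp": [0.424, 0, 0], "spin": 0}
  ]
}}

```text
time: 9.4
ee_pos: [0.5766, -0.2026, 0.0618]
eef_rot: [0.994, 0.106, 0.0, -0.0]
ft_force: [-2.0, -0.2, 0.1]
width: 0.015
grip_force: 0.6
```

Call:
{"fn": "carry_out", "kwargs": {
  "deltas": [
    {"hand": 15, "dp": [-0.03, 0, 0], "spin": 0},
    {"hand": 15, "dp": [-0.06, 0, -0.1], "spin": 0},
    {"hand": 15, "dp": [-0.06, 0, -0.3], "spin": 0},
    {"hand": 15, "dp": [-0.15, -0.1, -0.5], "spin": 0},
    {"hand": 15, "dp": [-0.3, -0.2, -0.6], "spin": 0},
    {"hand": 15, "dp": [-0.45, -0.3, -0.6], "spin": 0},
    {"hand": 15, "dp": [-0.45, -0.3, -0.6], "spin": 0},
    {"hand": 15, "dp": [-0.45, -0.3, -0.6], "spin": 0}
  ]
}}

```text
time: 10.2
ee_pos: [0.4497, -0.1533, 0.2127]
eef_rot: [0.994, 0.105, 0.001, 0.001]
ft_force: [0.3, -0.9, -0.2]
width: 0.015
grip_force: 0.0
```

```bash
python3 -c "
from h import *
togo(-112,185,150)
cv2.imwrite('pics/wrist5.png',camera('wrist')[:,:,::-1]);a=camera('top')[110:275,215:385,::-1]
cv2.imwrite('pics/top5.png',cv2.resize(a,None,fx=3.5,fy=3.5,interpolation=2))
cv2.imwrite('pics/w_t5.png',np.hstack([cv2.resize(cv2.imread('pics/wrist5.png'),(400,300)),cv2.resize(cv2.imread('pics/top5.png'),(309,300))]))"
```

```text
t 10.2 now [-190.8   10.2] 212.7 dp [ 0.3144 -0.7     0.2497] yaw err -0.0005 spin -0.0002 F [ 0.3 -0.9 -0.2] w 0.015
```

View pics/wrist5.png

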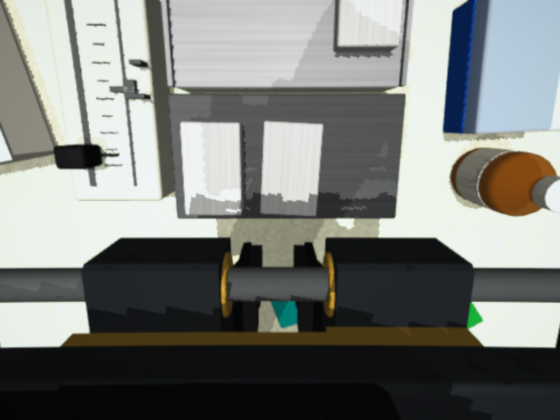

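Block c now lies on the pan, with its near edge around (337–396, 46). Blocks a and b are undisturbed on the shelf. The pointer (125,89) sits between the fins at (137,63) and (145,97), and the grip is at (80,156). I'll measure these.

```bash
python3 - <<'E'
from h import *
P=[-.1908,.0102,.2127]
print('c near',wun([[337,45],[396,47]],.091,P).tolist())
print('a,b',wun([[181,123],[241,123],[262,122],[323,123]],.0965,P).tolist())
print('ptr',wun([[125,89],[112,88]],.066,P).tolist(),'fins',wun([[137,63],[145,97]],.075,P).tolist())
print('blade',wun([[118,155]],.062,P).tolist(),'grip',wun([[79,156]],.09,P).tolist(), 'shelf',wun([[177,217],[396,216]],.0715,P).tolist())
w=cv2.imread('pics/wrist5.png',0)
print("pointer rows 50:110 cols 106:152");
for r in range(54,104,2): print(r,w[r,106:152:2].tolist())
E
```

```text
c near [[-64.6, -36.9], [-66.3, -83.9]]
a,b [[-124.7, 90.4], [-124.6, 40.8], [-123.8, 23.4], [-124.6, -27.1]]
ptr [[-96.0, 145.5], [-95.3, 156.7]] fins [[-75.9, 129.5], [-103.1, 125.4]]
blade [[-154.1, 160.0]] grip [[-152.7, 180.8]] shelf [[-211.7, 106.5], [-210.8, -102.5]]
pointer rows 50:110 cols 106:152
54 [239, 239, 239, 239, 239, 239, 236, 146, 105, 196, 238, 239, 239, 239, 239, 239, 239, 239, 239, 239, 232, 196, 109]
56 [239, 239, 239, 239, 239, 239, 238, 161, 101, 204, 238, 239, 239, 239, 239, 239, 239, 239, 239, 239, 233, 200, 117]
58 [239, 239, 239, 239, 239, 239, 239, 167, 98, 207, 239, 228, 220, 220, 221, 223, 221, 222, 233, 236, 232, 202, 124]
60 [235, 236, 237, 239, 239, 239, 239, 188, 101, 203, 238, 198, 120, 114, 117, 118, 119, 110, 158, 206, 216, 189, 124]
62 [153, 160, 212, 239, 239, 239, 239, 201, 105, 180, 238, 204, 104, 94, 95, 97, 100, 75, 29, 68, 126, 178, 131]
64 [221, 211, 227, 239, 239, 239, 239, 218, 110, 162, 237, 226, 177, 104, 61, 55, 55, 44, 23, 24, 41, 150, 143]
66 [239, 239, 239, 239, 239, 239, 239, 230, 116, 140, 231, 239, 238, 226, 187, 130, 85, 62, 
[... 1426 characters left out ...]
, 224]
92 [240, 237, 211, 174, 133, 108, 134, 132, 107, 107, 107, 104, 105, 108, 86, 54, 152, 229, 229, 228, 230, 229, 206]
94 [240, 240, 240, 239, 222, 198, 227, 237, 230, 142, 102, 102, 101, 98, 97, 92, 105, 119, 118, 99, 138, 158, 176]
96 [230, 235, 237, 238, 240, 240, 240, 240, 237, 165, 103, 102, 100, 95, 99, 98, 99, 103, 105, 51, 26, 32, 112]
98 [134, 143, 149, 152, 219, 240, 240, 240, 239, 188, 86, 87, 102, 97, 85, 106, 97, 100, 82, 61, 56, 55, 108]
100 [230, 231, 228, 201, 235, 240, 240, 240, 240, 213, 101, 127, 211, 190, 186, 229, 230, 223, 176, 159, 157, 157, 149]
102 [240, 240, 240, 240, 240, 240, 240, 240, 240, 217, 108, 137, 235, 239, 239, 240, 241, 240, 233, 193, 228, 227, 194]
```

The pointer reads about 0.069, inside the fins at 0.0635–0.0865. Block c lies wholly on the pan, with x from -65 to +15 mm. Next I'll turn 90° and grasp the cursor grip at x -154, y 185.

Call:
{"fn": "carry_out", "kwargs": {
  "deltas": [
    {"hand": 48, "dp": [0.03, -0.15, 0], "spin": 0.05},
    {"hand": 48, "dp": [0.06, -0.3, 0], "spin": 0.1},
    {"hand": 48, "dp": [0.09, -0.45, 0], "spin": 0.15},
    {"hand": 48, "dp": [0.12, -0.6, 0], "spin": 0.2},
    {"hand": 48, "dp": [0.147, -0.699, 0], "spin": 0.25},
    {"hand": 48, "dp": [0.147, -0.699, 0.05], "spin": 0.3},
    {"hand": 48, "dp": [0.147, -0.699, 0.1], "spin": 0.35},
    {"hand": 48, "dp": [0.147, -0.699, 0.15], "spin": 0.4},
    {"hand": 48, "dp": [0.147, -0.699, 0.2], "spin": 0.45},
    {"hand": 48, "dp": [0.147, -0.699, 0.25], "spin": 0.5},
    {"hand": 48, "dp": [0.147, -0.699, 0.25], "spin": 0.5},
    {"hand": 48, "dp": [0.147, -0.699, 0.25], "spin": 0.5},
    {"hand": 48, "dp": [0.147, -0.699, 0.25], "spin": 0.5}
  ]
}}

```text
time: 11.6
ee_pos: [0.4411, 0.0262, 0.1656]
eef_rot: [0.856, -0.516, 0.014, -0.015]
ft_force: [-0.9, 1.0, 2.1]
width: 0.0481
grip_force: 0.0
```

```bash
python3 - <<'E'
from h import *
togo(-154,185,52)
w=camera('wrist')[:,:,::-1];cv2.imwrite('pics/wrist6.png',w);g=cv2.cvtColor(w,6)
print(g[60:400:8,100:470:10].tolist() if 0 else '')
# refresh: is the dark grip visible? dark blobs in front of the fingers
n,l,st,ce=cv2.connectedComponentsWithStats((g<70).astype('uint8'))
for s,c in zip(st[1:],ce[1:]):
    if s[4]>60: print(s,c.round(1))
print(np.round(read_state()['joint_positions'],2))
E
```

```text
t 11.6 now [-161.5  187.6] 165.6 dp [ 0.0138 -0.008   0.4552] yaw err -1.2961 spin -0.4126 F [-0.9  1.   2.1] w 0.0481

[ 228    0  153  127 1325] [293.3  90.7]
[385   0  25   7 104] [399.3   2. ]
[ 501    0   59   63 1035] [513.6  33.8]
[269  70 107  34 269] [313.9  84.7]
[193 102   9  11  74] [197.1 106.9]
[278 153  44  14 134] [300.3 159.3]
[ 220  170   89   57 1455] [269.1 202.2]
[    0   237   560   183 90391] [279.6 335.1]
[ 1.39 -0.18 -1.39  1.94 -0.2   1.2  -2.6 ]
```

Joint 7 hit its range limit, so I'll turn the other way.

Call:
{"fn": "carry_out", "kwargs": {
  "deltas": [
    {"hand": 48, "dp": [0, 0, -0.1], "spin": -0.04},
    {"hand": 48, "dp": [0, 0, -0.12], "spin": -0.08},
    {"hand": 48, "dp": [0, 0, -0.12], "spin": -0.12},
    {"hand": 48, "dp": [0, 0, -0.12], "spin": -0.16},
    {"hand": 48, "dp": [0, 0, -0.12], "spin": -0.2},
    {"hand": 48, "dp": [0, 0, -0.12], "spin": -0.24},
    {"hand": 48, "dp": [0, 0, -0.12], "spin": -0.28},
    {"hand": 48, "dp": [0, 0, -0.12], "spin": -0.32},
    {"hand": 48, "dp": [0, 0, -0.12], "spin": -0.36},
    {"hand": 48, "dp": [0, 0, -0.12], "spin": -0.4},
    {"hand": 48, "dp": [0, 0, -0.12], "spin": -0.44},
    {"hand": 48, "dp": [0, 0, -0.12], "spin": -0.48},
    {"hand": 48, "dp": [0, 0, -0.12], "spin": -0.48},
    {"hand": 48, "dp": [0, 0, -0.12], "spin": -0.48}
  ]
}}

```text
time: 13.05
ee_pos: [0.4392, 0.0259, 0.1954]
eef_rot: [0.978, 0.21, 0.019, 0.0]
ft_force: [-0.2, 0.7, 0.3]
width: 0.048
grip_force: 0.0
```

```bash
python3 - <<'E'
from h import *
togo(-154,185,150)
print(np.round(read_state()['joint_positions'],2))
E
```

```text
t 13.05 now [-163.4  187.6] 195.4 dp [0.0277 0.0167 0.1829] yaw err 0.2118 spin 0.0674 F [-0.2  0.7  0.3] w 0.048
[ 1.02 -0.13 -1.08  1.9  -0.12  1.26 -1.16]
```

Call:
{"fn": "carry_out", "kwargs": {
  "deltas": [
    {"hand": 48, "dp": [0.02, 0.01, 0], "spin": -0.04},
    {"hand": 48, "dp": [0.02, 0.01, 0], "spin": -0.08},
    {"hand": 48, "dp": [0.02, 0.01, 0], "spin": -0.12},
    {"hand": 48, "dp": [0.02, 0.01, 0], "spin": -0.16},
    {"hand": 48, "dp": [0.02, 0.01, 0], "spin": -0.2},
    {"hand": 48, "dp": [0.02, 0.01, 0], "spin": -0.24},
    {"hand": 48, "dp": [0.02, 0.01, 0], "spin": -0.28},
    {"hand": 48, "dp": [0.02, 0.01, 0], "spin": -0.32},
    {"hand": 48, "dp": [0.02, 0.01, 0], "spin": -0.36},
    {"hand": 48, "dp": [0.02, 0.01, 0], "spin": -0.4},
    {"hand": 48, "dp": [0.02, 0.01, 0], "spin": -0.43},
    {"hand": 48, "dp": [0.02, 0.01, 0], "spin": -0.4326},
    {"hand": 48, "dp": [0.02, 0.01, 0], "spin": -0.4326},
    {"hand": 48, "dp": [0.02, 0.01, 0], "spin": -0.4326}
  ]
}}

```text
time: 14.45
ee_pos: [0.4444, 0.0254, 0.1955]
eef_rot: [0.629, 0.777, 0.015, 0.013]
ft_force: [-0.0, 0.0, 1.0]
width: 0.0477
grip_force: 0.0
```

```bash
python3 - <<'E'
from h import *
togo(-154,185,130)
print(np.round(read_state()['joint_positions'],2),np.round(read_state()['eef_rot'],4))
E
```

```text
t 14.45 now [-158.4  186. ] 195.5 dp [-0.0036  0.0074  0.2627] yaw err 1.5699 spin 0.4997 F [-0.  0.  1.] w 0.0477
[ 0.9  -0.09 -0.98  1.9  -0.08  1.26  0.15] [0.6287 0.7774 0.0146 0.0127]
```

Call:
{"fn": "carry_out", "kwargs": {
  "deltas": [
    {"hand": 48, "dp": [0, 0.01, 0.1], "spin": 0},
    {"hand": 48, "dp": [0, 0.01, 0.2], "spin": 0},
    {"hand": 48, "dp": [0, 0.01, 0.28], "spin": 0},
    {"hand": 48, "dp": [0, 0.01, 0.3], "spin": 0},
    {"hand": 48, "dp": [0, 0.01, 0.3], "spin": 0},
    {"hand": 48, "dp": [0, 0.01, 0.3], "spin": 0}
  ]
}}

```text
time: 15.05
ee_pos: [0.4502, 0.0265, 0.1216]
eef_rot: [0.628, 0.778, 0.015, 0.013]
ft_force: [-0.6, 0.1, 0.5]
width: 0.0477
grip_force: 0.0
```

```bash
python3 - <<'E'
from h import *
togo(-154,185,52)
E
```

```text
t 15.05 now [-152.5  185.9] 121.6 dp [-0.0029 -0.017   0.2781] yaw err 1.5723 spin 0.5005 F [-0.6  0.1  0.5] w 0.0477
```

Call:
{"fn": "carry_out", "kwargs": {
  "deltas": [
    {"hand": 48, "dp": [-0.003, -0.016, 0.08], "spin": 0},
    {"hand": 48, "dp": [-0.003, -0.017, 0.14], "spin": 0},
    {"hand": 48, "dp": [-0.003, -0.017, 0.18], "spin": 0},
    {"hand": 48, "dp": [-0.003, -0.017, 0.22], "spin": 0},
    {"hand": 48, "dp": [-0.003, -0.017, 0.24], "spin": 0},
    {"hand": 48, "dp": [-0.003, -0.017, 0.24], "spin": 0}
  ]
}}

```text
time: 15.65
ee_pos: [0.4478, 0.0252, 0.0603]
eef_rot: [0.627, 0.778, 0.014, 0.012]
ft_force: [-0.2, -0.5, 0.0]
width: 0.0482
grip_force: 0.0
```

Call:
{"fn": "carry_out", "kwargs": {
  "deltas": [
    {"hand": 48, "dp": [0, 0, 0.015], "spin": 0},
    {"hand": 48, "dp": [0, 0, 0.03], "spin": 0},
    {"hand": 48, "dp": [0, 0, 0.038], "spin": 0},
    {"hand": 48, "dp": [0, 0, 0.038], "spin": 0}
  ]
}}

```text
time: 16.05
ee_pos: [0.4482, 0.0252, 0.0509]
eef_rot: [0.627, 0.778, 0.014, 0.013]
ft_force: [0.1, 0.6, 0.3]
width: 0.0481
grip_force: 0.0
```

Call:
{"fn": "carry_out", "kwargs": {
  "deltas": [
    {"hand": 12, "dp": [0, 0, 0], "spin": 0},
    {"hand": 12, "dp": [0, 0, 0], "spin": 0},
    {"hand": 12, "dp": [0, 0, 0], "spin": 0},
    {"hand": 12, "dp": [0, 0, 0], "spin": 0},
    {"hand": 12, "dp": [0, 0, 0], "spin": 0},
    {"hand": 12, "dp": [0, 0, 0], "spin": 0}
  ],
  "force": 8
}}

```text
time: 16.65
ee_pos: [0.4486, 0.0252, 0.0513]
eef_rot: [0.627, 0.778, 0.015, 0.013]
ft_force: [1.8, 0.4, 0.7]
width: 0.0202
grip_force: 8.0
```

```bash
python3 - <<'E'
from h import *
togo(-96.2,185,52)
E
```

```text
t 16.65 now [-154.4  185. ] 51.3 dp [-0.0004  0.2326  0.0062] yaw err 1.573 spin 0.5007 F [1.8 0.4 0.7] w 0.0202
```

The grip is held at 20.2 mm. I'll slide it 58 mm along +x.

Call:
{"fn": "carry_out", "kwargs": {
  "deltas": [
    {"hand": 12, "dp": [0, 0.015, 0.0006], "spin": 0},
    {"hand": 12, "dp": [0, 0.035, 0.0014], "spin": 0},
    {"hand": 12, "dp": [0, 0.06, 0.0023], "spin": 0},
    {"hand": 12, "dp": [0, 0.085, 0.0033], "spin": 0},
    {"hand": 12, "dp": [0, 0.11, 0.0043], "spin": 0},
    {"hand": 12, "dp": [0, 0.135, 0.0053], "spin": 0},
    {"hand": 12, "dp": [0, 0.16, 0.0063], "spin": 0},
    {"hand": 12, "dp": [0, 0.185, 0.0072], "spin": 0},
    {"hand": 12, "dp": [0, 0.205, 0.008], "spin": 0},
    {"hand": 12, "dp": [0, 0.22, 0.0086], "spin": 0},
    {"hand": 12, "dp": [0, 0.23, 0.009], "spin": 0},
    {"hand": 12, "dp": [0, 0.233, 0.009], "spin": 0},
    {"hand": 12, "dp": [0, 0.233, 0.009], "spin": 0},
    {"hand": 12, "dp": [0, 0.233, 0.009], "spin": 0}
  ]
}}

```text
time: 18.05
ee_pos: [0.5062, 0.0376, 0.0513]
eef_rot: [0.628, 0.778, 0.015, 0.013]
ft_force: [1.2, -0.4, 4.0]
width: 0.0203
grip_force: 8.0
```

```bash
python3 - <<'E'
from h import *
togo(-96.2,185,51)
E
```

```text
t 18.05 now [-95.5 185. ] 51.3 dp [-0.     -0.003   0.0009] yaw err 1.5728 spin 0.5006 F [ 1.2 -0.4  4. ] w 0.0203
```

Call:
{"fn": "carry_out", "kwargs": {
  "deltas": [
    {"hand": 40, "dp": [0, 0, 0], "spin": 0},
    {"hand": 48, "dp": [0, 0, 0], "spin": 0},
    {"hand": 48, "dp": [0, 0, 0], "spin": 0},
    {"hand": 48, "dp": [0, 0, -0.06], "spin": 0},
    {"hand": 48, "dp": [0, 0, -0.2], "spin": 0},
    {"hand": 48, "dp": [0, 0, -0.4], "spin": 0},
    {"hand": 48, "dp": [-0.1, 0, -0.6], "spin": 0},
    {"hand": 48, "dp": [-0.28, 0, -0.65], "spin": 0},
    {"hand": 48, "dp": [-0.34, 0, -0.65], "spin": 0},
    {"hand": 48, "dp": [-0.34, 0, -0.65], "spin": 0},
    {"hand": 48, "dp": [-0.34, 0, -0.65], "spin": 0},
    {"hand": 48, "dp": [-0.34, 0, -0.65], "spin": 0}
  ]
}}

```text
time: 19.25
ee_pos: [0.5167, -0.045, 0.2134]
eef_rot: [0.627, 0.779, 0.014, 0.012]
ft_force: [0.7, 0.0, 0.4]
width: 0.0481
grip_force: 0.0
```

```bash
python3 - <<'E'
from h import *
from scipy.spatial.transform import Rotation as Ro
q=np.load('q.npy');togo(-96.2,185,51)
s=read_state();w=camera('wrist')[:,:,::-1];cv2.imwrite('pics/wrist7.png',w)
m=get_calibration('wrist');Tt=np.eye(4);Tt[:3,:3]=Ro.from_quat(s['eef_rot']).as_matrix();Tt[:3,3]=s['ee_pos'];Tc=Tt@np.array(m['mount'])
Ti=np.linalg.inv(Tc);c=dict(m,R=Ti[:3,:3],t=Ti[:3,3])
for n,P in dict(grip_top=[-96,185,94],blade=[-96,165,62],ptr=[-96,150,66],tip=[-96,156,66],fin1=[-76.5,128,82],fin2=[-103.5,128,82]).items():
    print(n,proj(S2W([np.array(P)/1e3],q),c).round(1))
# orthorectify beam at z=64 : columns = scale x -120..-70, rows = y 195..125, 1 mm
xs=np.arange(-116,-74,2);ys=np.arange(200,118,-3)
g=cv2.cvtColor(w,6)
G=np.array([[x,y,64] for y in ys for x in xs])/1e3
u=proj(S2W(G,q),c).astype(np.float32).reshape(len(ys),len(xs),2)
o=cv2.remap(g,u[...,0],u[...,1],1)
print('y\\x',xs.tolist())
for y,r in zip(ys,o): print(y,r.tolist())
E
```

```text
t 19.25 now [-102.6  102.1] 213.4 dp [0.3324 0.0021 0.6498] yaw err 1.575 spin 0.5014 F [0.7 0.  0.4] w 0.0481
grip_top [[280.  101.9]]
blade [[278.3 126.5]]
ptr [[278.4 143.2]]
tip [[278.4 136.6]]
fin1 [[300.6 169.2]]
fin2 [[270.6 169.2]]
y\x [-116, -114, -112, -110, -108, -106, -104, -102, -100, -98, -96, -94, -92, -90, -88, -86, -84, -82, -80, -78, -76]
200 [226, 226, 226, 226, 225, 152, 29, 35, 35, 34, 33, 31, 31, 30, 28, 44, 202, 226, 226, 226, 226]
197 [226, 226, 226, 184, 178, 63, 26, 37, 37, 37, 36, 34, 34, 33, 31, 30, 192, 226, 226, 226, 226]
194 [226, 226, 218, 154, 149, 51, 27, 37, 37, 37, 36, 35, 34, 33, 32, 30, 179, 220, 226, 226, 226]
191 [214, 210, 184, 142, 135, 47, 26, 37, 36, 37, 36, 34, 34, 33, 31, 27, 152, 204, 214, 208, 203]
188 [97, 96, 95, 65, 52, 21, 24, 35, 35, 36, 35, 36, 34, 34, 32, 24, 64, 80, 93, 95, 95]
185 [108, 109, 109, 68, 64, 30, 26, 36, 35, 35, 35, 35, 34, 33, 32, 24, 72, 91, 106, 106, 113]
182 [226, 224, 224, 171, 146, 64, 25, 35, 34, 34, 33, 34, 33, 34, 32, 36, 167, 217, 225, 224, 226]
179 [227, 226, 226, 172, 148, 62, 23, 33, 33, 33, 33, 33, 33,
[... 1491 characters left out ...]
100, 102, 102, 125, 219, 227, 227, 227, 226, 224]
134 [227, 227, 227, 227, 225, 200, 130, 74, 121, 221, 223, 225, 226, 226, 224, 226, 227, 227, 225, 193, 80]
131 [227, 227, 227, 227, 226, 187, 110, 90, 116, 208, 222, 227, 227, 227, 227, 227, 227, 227, 213, 137, 54]
128 [227, 226, 225, 225, 225, 183, 106, 89, 110, 200, 223, 226, 226, 226, 225, 225, 225, 226, 212, 149, 54]
125 [168, 165, 165, 164, 158, 119, 110, 92, 95, 137, 169, 175, 172, 172, 167, 162, 168, 172, 155, 115, 80]
122 [146, 151, 150, 146, 145, 148, 148, 145, 145, 144, 173, 207, 164, 149, 148, 146, 151, 152, 144, 142, 145]
119 [145, 148, 145, 144, 142, 144, 148, 151, 148, 145, 147, 152, 151, 153, 150, 147, 151, 150, 148, 149, 148]
```

The blade is at x ≈ -96.7 and the pointer at ≈ -95.8, so they're level to about 1 mm. I'll clear the arm to the side and compare the top view with the first picture.

Call:
{"fn": "carry_out", "kwargs": {
  "deltas": [
    {"hand": 48, "dp": [0.1, -0.05, -0.1], "spin": 0},
    {"hand": 48, "dp": [0.3, -0.1, -0.1], "spin": 0},
    {"hand": 48, "dp": [0.5, -0.2, -0.1], "spin": 0},
    {"hand": 48, "dp": [0.7, -0.2, -0.1], "spin": 0},
    {"hand": 48, "dp": [0.9, -0.2, -0.1], "spin": 0},
    {"hand": 48, "dp": [1, -0.2, -0.1], "spin": 0},
    {"hand": 48, "dp": [1, -0.2, -0.1], "spin": 0},
    {"hand": 48, "dp": [1, -0.2, -0.1], "spin": 0}
  ]
}}

```text
time: 20.1
ee_pos: [0.4136, 0.1879, 0.236]
eef_rot: [0.626, 0.779, 0.014, 0.013]
ft_force: [0.0, -0.6, -0.9]
width: 0.0481
grip_force: 0.0
```

```bash
python3 - <<'E'
from h import *
q=np.load('q.npy');togo(-96.2,185,51)
a=cv2.imread('pics/top0.png');b=camera('top')[:,:,::-1].copy();cv2.imwrite('pics/top8.png',b)
d=(cv2.absdiff(a,b).max(2)>45).astype('uint8')
n,l,st,ce=cv2.connectedComponentsWithStats(d)
for s,c in zip(st[1:],ce[1:]):
    if s[4]>12: print(s,c.round(0),(W2S(unproj([c],.08),q)*1e3).round(0))
g=cv2.cvtColor(b,6)
xs=np.arange(-105,100,9);ys=np.arange(100,-105,-6)
u=proj(S2W(np.array([[x,y,91] for y in ys for x in xs])/1e3,q)).astype(np.float32).reshape(len(ys),len(xs),2)
print(xs.tolist())
for y,r in zip(ys,cv2.remap(g,u[...,0],u[...,1],1)): print(y,r.tolist())
E
```

```text
t 20.1 now [-154.4  351.3] 236.0 dp [-0.6648  0.2011  0.7498] yaw err 1.5758 spin 0.5016 F [ 0.  -0.6 -0.9] w 0.0481
[333 169   8   4  17] [336. 171.] [[-17. -72.]]
[334 173   8   6  22] [337. 175.] [[-28. -72.]]
[336 209  24  34 599] [347. 225.] [[-157.  -67.]]
[  71  211  134  209 8283] [152. 306.] [[-245.  446.]]
[259 218   4   5  16] [260. 220.] [[-96. 141.]]
[237 221   6   9  41] [240. 225.] [[-97. 194.]]
[243 220  15   9  61] [248. 224.] [[-99. 173.]]
[256 224   9   6  32] [261. 227.] [[-113.  144.]]
[184 239  22  28 322] [195. 253.] [[-141.  316.]]
[242 242  17  12 116] [249. 247.] [[-155.  184.]]
[192 268   7   3  20] [195. 269.] [[-179.  324.]]
[214 273  47 104 820] [238. 324.] [[-332.  250.]]
[ 311  285  249  135 6800] [446. 364.] [[-541. -225.]]
[ 502  329   58   57 1485] [530. 348.] [[-553. -441.]]
[506 384   6  11  45] [509. 389.] [[-638. -363.]]
[275 397  10   7  27] [280. 400.] [[-532.  191.]]
[514 402   3  18  46] [515. 411.] [[-694. -364.]]
[488 409  18  11  92] [498. 416.] [[-695. -321.]]
[292 413  14   7  94] [299. 416.] [[-580.  154.]]
[469 415   6   5  20] [472. 
[... 3489 characters left out ...]
, 127, 130, 82, 155, 155, 155, 155, 155, 155, 155, 155, 148, 121, 121, 124, 122, 123, 123, 122, 111, 139]
-80 [74, 94, 126, 130, 80, 155, 154, 154, 155, 154, 155, 154, 154, 146, 122, 121, 125, 121, 124, 122, 121, 112, 141]
-86 [75, 98, 127, 130, 115, 141, 144, 142, 134, 133, 136, 140, 139, 134, 121, 122, 125, 122, 124, 123, 122, 111, 140]
-92 [76, 107, 110, 109, 109, 108, 108, 109, 105, 105, 108, 107, 107, 103, 106, 107, 108, 105, 107, 106, 101, 102, 142]
-98 [103, 138, 139, 138, 139, 140, 140, 138, 139, 140, 139, 141, 142, 139, 139, 140, 139, 139, 142, 141, 139, 140, 153]
-104 [155, 155, 156, 155, 155, 156, 156, 156, 156, 155, 155, 156, 156, 156, 155, 155, 156, 156, 156, 155, 155, 155, 155]
```

Only block c, the pointer and the cursor have changed; the other differences are the arm and its shadow. Block c lies flat, with x -65 to +14 and y -41 to -86. Handing in.

```bash
python3 -c "
from bench import *
print(close_job())"
```

```text
the job is handed in; nothing more can be done
None
```

I handed the job in after about 20 s of robot time: block_c lies flat on the pan, the pointer reads about 0.069 (between the fins), the cursor is level with it to about 1 mm, the bucket and other bench items show no movement in the last top view, and the hand-in returned no verdict.

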